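Put the pen-press blocks back in their nests

TASK

The pen press is being changed over: put each of the four loose aluminium press blocks (wide round, narrow round, square, long) into the cream nest plate whose recess has its shape and size. Each must stand upright, fully down on the floor of its recess, with the square and the long block lined up with the sides of theirs. Do not knock over or shift the glass jar and the eye loupe standing among them.

Things in the scene. Friction and masses are not known exactly. Their poses are not given: they have to be found in the camera images.
- tool_wide_center (a point): Wide round press block: a cylinder 52 mm in diameter, with a dark stepped bore on top. Loose, bare aluminium, 56 mm high, standing upright on the bench at the start. This point is its centre, 28 mm above its underside; z is up.
- tool_narrow_center (a point): Narrow round press block: a cylinder 28 mm in diameter. Loose, bare aluminium, 56 mm high, standing upright on the bench at the start. This point is its centre, 28 mm above its underside; z is up.
- tool_square_center (a point): Square press block: 44 x 44 mm, sides along its x and y, four small dark holes on top. Loose, bare aluminium, 56 mm high, standing upright on the bench at the start. This point is its centre, 28 mm above its underside; z is up.
- tool_long_center (a point): Long cradle block: 92 mm along its x, 32 mm across its y, with a groove 12 mm wide and 8 mm deep along the top. Loose, bare aluminium, 56 mm high, standing upright on the bench at the start. This point is its centre, 28 mm above its underside; z is up.
- nest_wide_floor (a point): Nest of the wide round block: plate 92 x 92 mm with a round recess of 70 mm diameter. Cream plastic plate, 10 mm thick, fixed to the bench, turned about the vertical at random; the recess in its middle is 6 mm deep with a dark floor 4 mm above the bench. This point is the centre of the recess floor; z is up.
- nest_narrow_floor (a point): Nest of the narrow round block: plate 70 x 70 mm with a round recess of 46 mm diameter. Cream plastic plate, 10 mm thick, fixed to the bench, turned about the vertical at random; the recess in its middle is 6 mm deep with a dark floor 4 mm above the bench. This point is the centre of the recess floor; z is up.
- nest_square_floor (a point): Nest of the square block: plate 84 x 84 mm with a square recess 62 x 62 mm, sides along its x and y. Cream plastic plate, 10 mm thick, fixed to the bench, turned about the vertical at random; the recess in its middle is 6 mm deep with a dark floor 4 mm above the bench. This point is the centre of the recess floor; z is up.
- nest_long_floor (a point): Nest of the long block: plate 132 x 72 mm with an oblong recess 110 mm along its x and 50 mm along its y. Cream plastic plate, 10 mm thick, fixed to the bench, turned about the vertical at random; the recess in its middle is 6 mm deep with a dark floor 4 mm above the bench. This point is the centre of the recess floor; z is up.
- jar_center (a point): Small closed glass jar with a black lid, 38 mm in diameter and 54 mm high, loose among the blocks; not to be disturbed. This point is its centre, 27 mm up.
- loupe_center (a point): Black eye loupe, a blunt cone 38 mm in diameter and 30 mm high, loose among the blocks; not to be disturbed. This point is its centre, 15 mm up.
Not all that is in view belongs to the job. What is shaped like the part that bears tool_long_center but green is not meant.

How it is judged:
At the end, for the whole second after the job is handed in: Each block is at rest within 14 mm of the centre of its own recess, its centre 25 to 31 mm above the recess floor (not on the rim), upright within 0.08 rad; the square (any quarter turn) and long block (either way round) parallel to their recesses within 0.25 rad (horizontal distance between tool_wide_center and nest_wide_floor below 0.014 m and z of tool_wide_center in the frame of nest_wide_floor between 0.025 and 0.031 m and angle between each of tool_wide_center, tool_narrow_center, tool_square_center, tool_long_center's own z axis and vertical below 0.08 rad and linear speed of each of tool_wide, tool_narrow, tool_square, tool_long below 0.02 m/s and angular speed of each of tool_wide, tool_narrow, tool_square, tool_long below 0.2 rad/s and horizontal distance between tool_narrow_center and nest_narrow_floor below 0.014 m and z of tool_narrow_center in the frame of nest_narrow_floor between 0.025 and 0.031 m and horizontal distance between tool_square_center and nest_square_floor below 0.014 m and z of tool_square_center in the frame of nest_square_floor between 0.025 and 0.031 m and horizontal distance between tool_long_center and nest_long_floor below 0.014 m and z of tool_long_center in the frame of nest_long_floor between 0.025 and 0.031 m and (angle between the x axis of tool_square_center and the x axis of nest_square_floor, either way round below 0.25 rad or angle between the x axis of tool_square_center and the y axis of nest_square_floor, either way round below 0.25 rad) and angle between the x axis of tool_long_center and the x axis of nest_long_floor, either way round below 0.25 rad); the robot touches nothing.
It fails at once if the jar is knocked over or shifted by more than 30 mm (distance of jar_center from where it was at the start of the episode above 0.03 m or angle between jar_center's own z axis and vertical above 0.5 rad).
It fails at once if the loupe is knocked over or shifted by more than 30 mm (distance of loupe_center from where it was at the start of the episode above 0.03 m or angle between loupe_center's own z axis and vertical above 0.5 rad).
It also fails if it takes over 99 s, if anything falls off the work surface, if the arm or the gripper's body presses on something with over 40 N, if the wrist force passes 120 N, or if a joint passes its speed limit or range.

ROBOT

A 6-joint arm with a two-finger parallel gripper is mounted at the origin on the work surface. World frame = base frame: x ahead of the robot, y to its left, z up, the work surface at z = 0. Lengths are in m, angles in rad, forces in N, time in s.
With the tool pointing down it reaches from about 0.375 to 0.975 m from the base axis. Payload 3.8 kg.
Tool frame: the origin (TCP) lies midway between the tips of the shut fingers; the grasp point (between the pads) lies env.grip_depth behind it (env.grip_depth is the distance from the TCP to the grasp point, in m); z points along the fingers, y is the line along which they close (so a half turn about z gives the same grasp; the last joint's range is limited). The gripper opens to 88 mm and grips with 3 to 60 N. Pads are 18 mm wide; open, the fingers measure 123 mm over their backs; the gripper's body (75 mm by 187 mm) begins 45 mm behind the grasp point.
Start: joints at [1.206, 0.264, 1.604, -0, 1.274, -0.037], TCP at [0.217, 0.639, 0.239] pointing down, gripper open.
Joint ranges: [-2.63, 2.63], [-0.94, 2.18], [0.31, 2.57], [-1.31, 4.45], [0, 2.66], [-2.55, 2.55]. Speed limits (rad/s): [2.57, 2.57, 3.14, 3.14, 3.14, 3.14].

INTERFACE

Orientations are given as a unit quaternion [x, y, z, w].
In Python, from bench import env gives the robot as it stands.
- The arm moves only by the tool carry_out, never from a script. Its argument "steps" is one flat list of numbers, 7 for each row, row after row: the shift along the tool's x, y, z in cm, then the turn, a rotation vector about the tool's x, y, z in degrees, then the opening, from -1 (shut) to 1 (fully open), so that 0 is half open. A call has exactly 10 rows; each row is the pose to reach, as a shift and turn from the pose commanded when the call began, along the tool's axes at that moment; what a row does not reach only later rows make up. A row lasts 1/8 s, in which the tool goes at most 62.5 mm and 10.7 degrees, less where a joint would pass 70% of its speed; a pose out of reach is approached as far as the arm can. A call with a gripper value outside its range is refused whole. The fingers move at their own pace and stop on an object; "force" is the grip in N (left out, the last holds). Time passes only in rows, so rows that repeat a pose let the fingers close, or fill a call up. It gives the time, the measured TCP pose, the force, the opening and the grip force at its end, in the units of the state.
- env.read_state(): the state, without advancing time (a new reading comes with each control period).
- env.get_image(name): name is "scene" or "top" or "wrist"; returns a dict with "img" (384x512x3 uint8, red, green, blue), "depth" (384x512 float32, m along the optical axis (not along the pixel's ray), 0 where there is no reading), "vfov" (degrees; the focal length in pixels is half the picture's height over the tangent of half this angle, whatever the lens; pixels are square), "cx", "cy" (the principal point, pixels), "distortion" ([k1, k2, p1, p2, k3] as OpenCV has them; the pictures are not rectified), "camera_from_world" (4x4, takes a point from world to camera coordinates); the wrist camera has in their place "hand_eye" (4x4, takes a point from camera to tool coordinates, whose origin is the TCP and whose axes are the flange's). Camera axes: x right, y up, looking along -z (the intrinsics and any distortion apply to the point x, -y, -z); pixel columns grow to the right and rows downward; lengths in m; the calibration is good to about 2 mm. A picture is of the moment at which its call begins: read the wrist's pose just before it.
- env.close_job(): hands the job in; it is judged then, once.
The state is a dict: "time_s": time; "joints": joint angles; "qvel": joint speeds; "tau": joint torques, N m; "eef_pos": TCP position; "tcp_rot": TCP orientation; "wrist_force": force on the tool from outside, world axes, zero at the start; "wrist_torque": the same for the moment, N m; "opening": opening from 0.0 (shut) to 1.0 (fully open); "gripper_force": force on a finger pad.
Only numpy, scipy, OpenCV 4.12 (cv2) and the standard library are available. Lean on these libraries where they do the work, as an engineer would, in place of code of your own. Each camera call takes 0.05 s, during which the arm holds its last target. There are 200 camera calls.

## Working session

There is one attempt and no reset: what is moved stays moved. The work goes in short steps, Python scripts to look and compute and a tool call to move; the robot and the scene stay as the last step left them, time stands still between calls to the robot, and variables do not carry over. Pictures are saved under pics/ and viewed, at most 14 in all, crops included, and the job is handed in when it is done.

Besides the shell and the picture viewer there is one more tool, called after ">>>" by a JSON object that holds its "api" and its "payload", one argument or row to a line. carry_out: Moves the arm, as the interface text tells. Its arguments: {"type":"object","properties":{"steps":{"type":"array"},"force":{"type":"number"}},"required":["steps"]}

```bash
ls; mkdir -p pics; python3 - <<'E'
from bench import env
import cv2,pickle
s=env.read_state(); print(s, env.grip_depth)
for n in("top","scene"):
    d=env.get_image(n); pickle.dump(d,open(n+".pkl","wb")); cv2.imwrite(f"pics/{n}0.png",cv2.resize(d["img"][:,:,::-1],(800,600)))
    print(n,{k:v for k,v in d.items() if k not in("img","depth")})
E
```

```text
pics
{'time_s': 0.0, 'joints': array([ 1.20611423e+00,  2.64753872e-01,  1.60535891e+00,  8.25000148e-06,
        1.27366205e+00, -3.69182923e-02]), 'qvel': array([ 0.0005582 , -0.00050674, -0.00184533, -0.00096739,  0.00257649,
       -0.00012322]), 'tau': array([-7.36394013e-04, -5.02113819e+01, -3.56874633e+01,  7.28401844e-02,
        2.95140187e-02, -1.83114762e-04]), 'eef_pos': array([0.21706384, 0.63841391, 0.23739564]), 'tcp_rot': array([ 1.63150414e-01,  9.86600604e-01, -1.06837640e-03, -2.21484570e-04]), 'wrist_force': array([ 0.26114141, -0.31518762, -0.01417806]), 'wrist_torque': array([-0.01260834, -0.03582979,  0.01779515]), 'gripper_force': 0.0, 'opening': 0.9965856398591985} 0.0187
top {'vfov': 54.106290897742745, 'cx': 256.20719512693495, 'cy': 192.83130223114824, 'distortion': array([0.00947188, 0.        , 0.        , 0.        , 0.        ]), 'camera_from_world': array([[ 1.97408636e-04, -9.99999747e-01, -6.83792411e-04,
        -8.08648417e-03],
       [ 9.85800851e-01,  7.97841160e-05,  1.67918660e-01,
        -4.75097026e-01],
       [-1.67918563e-01, -7.07231734e-04,  9.85800617e-01,
        -8.97488286e-01],
       [ 0.00000000e+00,  0.00000000e+00,  0.00000000e+00,
         1.00000000e+00]])}
scene {'vfov': 55.24301227649346, 'cx': 253.8758720899302, 'cy': 187.39748787452592, 'distortion': array([-0.06950137,  0.        ,  0.        ,  0.        ,  0.        ]), 'camera_from_world': array([[ 0.31612064,  0.9486129 ,  0.01418832, -0.16099387],
       [-0.75628533,  0.24294264,  0.60746306,  0.33122537],
       [ 0.57280035, -0.20276203,  0.7942212 , -1.13781852],
       [ 0.        ,  0.        ,  0.        ,  1.        ]])}
```

View pics/top0.png

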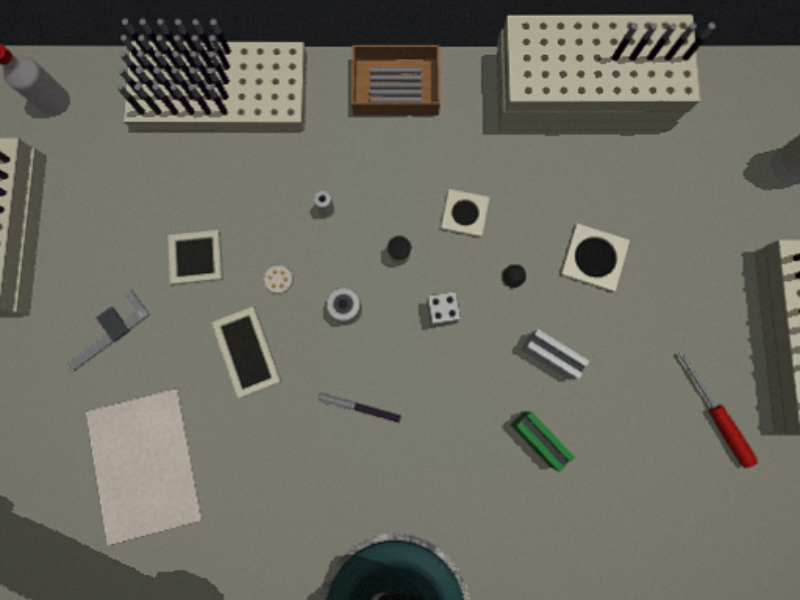

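View pics/scene0.png

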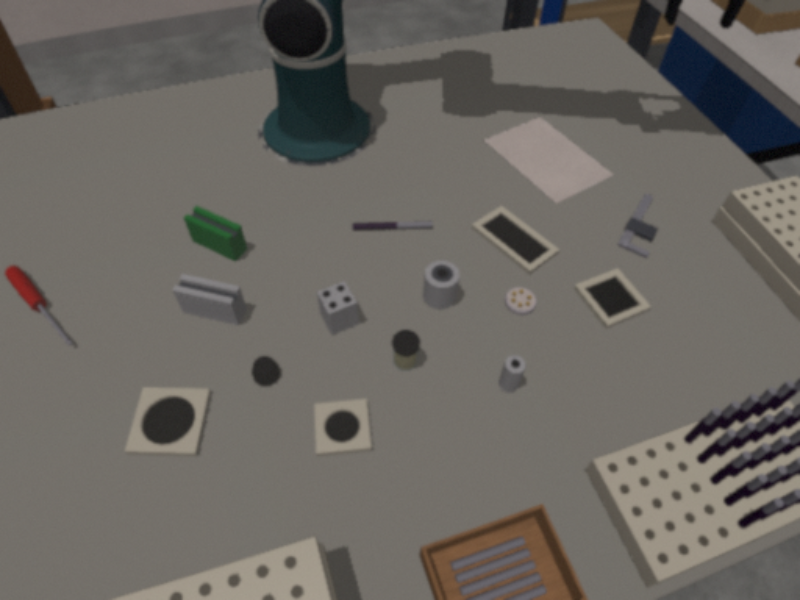

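The top view (in 800x600 pixels) shows:
- **Wide block:** ring at (343,305).
- **Narrow block:** (322,200).
- **Square block:** (443,308), with four holes.
- **Long block:** grey at (557,354). The green look-alike at (543,440) is not meant.
- **Nests:** square (194,257), long (246,352), narrow (465,213), wide (595,257).
- **Not to be disturbed:** jar (399,247) and loupe (514,275).
- **Other look-alikes:** the flat disc at (278,279) is not a block.

Next I measure these positions.

```bash
cat > h.py <<'E'
import numpy as np,cv2,pickle
def K(d):
    f=d["img"].shape[0]/2/np.tan(np.radians(d["vfov"])/2)
    return np.array([[f,0,d["cx"]],[0,f,d["cy"]],[0,0,1.]])
def rays(d,px):
    u=cv2.undistortPoints(np.float64(px).reshape(-1,1,2),K(d),np.array(d["distortion"]))[:,0]
    return np.c_[u[:,0],-u[:,1],-np.ones(len(u))]
def wfc(d): return np.linalg.inv(d["camera_from_world"])
def onplane(d,px,z,T=None):
    T=wfc(d) if T is None else T
    r=rays(d,px)@T[:3,:3].T; o=T[:3,3]
    return o+r*((z-o[2])/r[:,2])[:,None]
def bydepth(d,px,T=None):
    T=wfc(d) if T is None else T
    px=np.asarray(px); z=d["depth"][px[:,1].astype(int),px[:,0].astype(int)]
    return (rays(d,px)*z[:,None])@T[:3,:3].T+T[:3,3]
def rect(p):
    (c,s,a)=cv2.minAreaRect(np.float32(p[:,:2]*1000)); 
    if s[0]<s[1]: s=s[::-1]; a+=90
    return np.round(c,1),np.round(s,1),round((a+90)%180-90,1)
E
python3 - <<'E'
from h import *
d=pickle.load(open("top.pkl","rb")); H,W=d["depth"].shape
vv,uu=np.mgrid[:H,:W]; px=np.c_[uu.ravel(),vv.ravel()]
P=bydepth(d,px).reshape(H,W,3); ok=d["depth"]>0
print("bench z",np.median(P[300:320,230:330,2]))
S=.64
for n,(u,v),z in[("wide",(343,305),.056),("narrow",(322,200),.056),("square",(443,308),.056),("long",(557,354),.056),("jar",(399,247),.054),("loupe",(514,275),.03),("green",(543,440),.056)]:
    m=(ok&(P[:,:,2]>z-.012)&(P[:,:,2]<z+.012)).astype(np.uint8)
    c=np.hypot(uu-u*S,vv-v*S)<35
    k,l=cv2.connectedComponents(m*c.astype(np.uint8)); 
    best=np.argmax(np.bincount(l[l>0])); q=np.c_[uu[l==best],vv[l==best]]
    print(n,len(q),"z",np.round(np.median(P[l==best][:,2]),4),rect(onplane(d,q,z)))
hsv=cv2.cvtColor(d["img"],cv2.COLOR_RGB2HSV); g=d["img"].astype(int)
for n,(u,v) in[("Nsq",(194,257)),("Nlong",(246,352)),("Nnar",(465,213)),("Nwide",(595,257))]:
    c=np.hypot(uu-u*S,vv-v*S)<34
    m=((g[:,:,0]>150)&c).astype(np.uint8)
    k,l,st,_=cv2.connectedComponentsWithStats(m); b=1+np.argmax(st[1:,4]); q=np.c_[uu[l==b],vv[l==b]]
    print(n,len(q),"z",np.round(np.median(P[l==b][:,2]),4),rect(onplane(d,q,.01)))
E
```

```text
bench z 0.000486137078410942
wide 358 z 0.0566 (array([469.6,  81.8]), array([51.5, 49.7]), -90.0)
narrow 106 z 0.0557 (array([640.3, 117.8]), array([30.7, 26. ]), 26.7)
square 333 z 0.0559 (array([463.5, -75.7]), array([45.2, 44.5]), 9.7)
long 545 z 0.0545 (array([ 391.8, -250.3]), array([93.3, 34.3]), 56.9)
jar 182 z 0.0537 (array([561.,  -5.]), array([36., 35.]), 0.0)
loupe 135 z 0.0289 (array([ 522.8, -195.4]), array([31.2, 30.8]), -0.0)
green 571 z 0.0546 (array([ 260.2, -225.4]), array([91.7, 33.4]), 42.8)
Nsq 387 z 0.0105 (array([557.4, 337.2]), array([83.6, 82.8]), -84.0)
Nlong 531 z 0.0105 (array([398. , 244.8]), array([131.8,  71.6]), 21.6)
Nnar 421 z 0.0098 (array([ 634.7, -117.2]), array([69.6, 69.3]), 78.2)
Nwide 634 z 0.0097 (array([ 557.1, -333.5]), array([91.6, 91.6]), 71.5)
```

```bash
cat > go.py <<'E'
import sys,numpy as np
from scipy.spatial.transform import Rotation as R
from bench import env
s=env.read_state(); Q=R.from_quat(s["tcp_rot"]); p=s["eef_pos"]
psi=np.degrees(np.arctan2(*Q.as_matrix()[[1,0],1])); print("t",round(s["time_s"],2),"p",np.round(p*1000,1),"psi",round(psi,1),"op",round(s["opening"],3),"gf",round(s["gripper_force"],1),"wf",np.round(s["wrist_force"],1))
for a in sys.argv[1:]:   # x,y,z mm, psi deg
    x,y,z,g=map(float,a.split(","))
    c=np.radians(g); G=R.from_matrix(np.array([[-np.sin(c),np.cos(c),0],[np.cos(c),np.sin(c),0],[0,0,-1]]))
    print(a,"cm",np.round(Q.inv().apply(np.array([x,y,z])/10-p*100),2),"deg",np.round((Q.inv()*G).as_rotvec(degrees=True),1),"j6",round(np.degrees(np.arctan2(y,x))-g,0))
E
python3 go.py 469.6,81.8,150,46 469.6,81.8,22,46
python3 - <<'E'
from h import *
d=pickle.load(open("top.pkl","rb")); cv2.imwrite("pics/crop.png",cv2.resize(d["img"][110:310,190:390,::-1],(600,600),interpolation=cv2.INTER_CUBIC))
E
```

```text
t 0.1 p [217.1 638.5 237.5] psi 71.2 op 1.002 gf 0.0 wf [ 0.5 -0.9 -0.3]
469.6,81.8,150,46 cm [-41.83 -44.56   8.84] deg [-0.1  0.  25.2] j6 -36.0
469.6,81.8,22,46 cm [-41.83 -44.53  21.64] deg [-0.1  0.  25.2] j6 -36.0
```

View pics/crop.png

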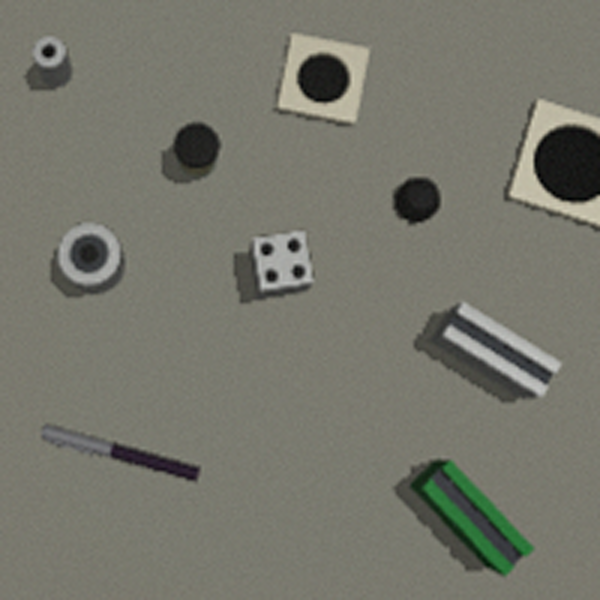

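The crop confirms the choices: wide block (90,255), narrow (50,52), square (282,261), grey long (500,350). The green block at (475,515) is the decoy.

>>> {"api": "carry_out", "payload": {
  "steps": [-41.8,-44.5,8,0,0,25.2,1,-41.8,-44.5,8,0,0,25.2,1,-41.8,-44.5,8,0,0,25.2,1,-41.8,-44.5,8,0,0,25.2,1,-41.8,-44.5,8,0,0,25.2,1,-41.8,-44.5,8,0,0,25.2,1,-41.8,-44.5,8,0,0,25.2,1,-41.8,-44.5,8,0,0,25.2,1,-41.8,-44.5,8,0,0,25.2,1,-41.8,-44.5,8,0,0,25.2,1],
  "force": 35
}}

```text
time_s: 1.35
eef_pos: [0.4701, 0.0809, 0.1583]
tcp_rot: [0.375, 0.927, -0.0, 0.0]
wrist_force: [0.1, 0.3, 0.5]
opening: 0.999
gripper_force: 0.0
```

```bash
python3 go.py 469.6,81.8,22,46
```

```text
t 1.35 p [470.1  80.9 158.3] psi 46.0 op 0.999 gf 0.0 wf [0.1 0.3 0.5]
469.6,81.8,22,46 cm [ 0.09  0.03 13.63] deg [-0.  0. -0.] j6 -36.0
```

>>> {"api": "carry_out", "payload": {
  "steps": [0.1,0,5,0,0,0,1,0.1,0,10,0,0,0,1,0.1,0,12.5,0,0,0,1,0.1,0,13.6,0,0,0,1,0.1,0,13.6,0,0,0,1,0.1,0,13.6,0,0,0,-1,0.1,0,13.6,0,0,0,-1,0.1,0,13.6,0,0,0,-1,0.1,0,13.6,0,0,0,-1,0.1,0,13.6,0,0,0,-1]
}}

```text
time_s: 2.6
eef_pos: [0.469, 0.0836, 0.0232]
tcp_rot: [0.374, 0.927, -0.0, -0.0]
wrist_force: [-1.7, -1.8, 5.2]
opening: 0.582
gripper_force: 35.0
```

```bash
python3 go.py 557.1,-333.5,130,20 557.1,-333.5,27,20
```

```text
t 2.6 p [469.   83.6  23.2] psi 46.0 op 0.582 gf 35.0 wf [-1.7 -1.8  5.2]
557.1,-333.5,130,20 cm [-35.3  -23.91 -10.66] deg [-0.  0. 26.] j6 -51.0
557.1,-333.5,27,20 cm [-35.3  -23.91  -0.36] deg [-0.  0. 26.] j6 -51.0
```

>>> {"api": "carry_out", "payload": {
  "steps": [0,0,-6,0,0,0,-1,0,0,-11,0,0,0,-1,-35.3,-23.9,-11,0,0,26,-1,-35.3,-23.9,-11,0,0,26,-1,-35.3,-23.9,-11,0,0,26,-1,-35.3,-23.9,-11,0,0,26,-1,-35.3,-23.9,-11,0,0,26,-1,-35.3,-23.9,-11,0,0,26,-1,-35.3,-23.9,-11,0,0,26,-1,-35.3,-23.9,-11,0,0,26,-1]
}}

```text
time_s: 3.85
eef_pos: [0.557, -0.3368, 0.1314]
tcp_rot: [0.575, 0.818, -0.0, 0.0]
wrist_force: [-0.3, 0.9, -3.9]
opening: 0.582
gripper_force: 35.0
```

```bash
python3 go.py 557.1,-333.5,28,20
```

```text
t 3.85 p [ 557.  -336.8  131.4] psi 19.8 op 0.582 gf 35.0 wf [-0.3  0.9 -3.9]
557.1,-333.5,28,20 cm [ 0.31  0.13 10.34] deg [-0.   0.  -0.2] j6 -51.0
```

>>> {"api": "carry_out", "payload": {
  "steps": [0.3,0.1,4,0,0,0,-1,0.3,0.1,7.5,0,0,0,-1,0.3,0.1,9.5,0,0,0,-1,0.3,0.1,10.4,0,0,0,-1,0.3,0.1,10.4,0,0,0,-1,0.3,0.1,10.4,0,0,0,-1,0.3,0.1,10.4,0,0,0,1,0.3,0.1,10.4,0,0,0,1,0.3,0.1,10.4,0,0,0,1,0.3,0.1,10.4,0,0,0,1]
}}

```text
time_s: 5.1
eef_pos: [0.5572, -0.3302, 0.029]
tcp_rot: [0.573, 0.819, 0.0, 0.0]
wrist_force: [0.3, -0.3, 0.3]
opening: 0.996
gripper_force: 0.0
```

```bash
python3 go.py 391.8,-250.3,130,-33.1 391.8,-250.3,22,-33.1
```

```text
t 5.1 p [ 557.2 -330.2   29. ] psi 20.0 op 0.996 gf 0.0 wf [ 0.3 -0.3  0.3]
391.8,-250.3,130,-33.1 cm [ 13.17 -12.8  -10.11] deg [ 0.   0.  53.1] j6 1.0
391.8,-250.3,22,-33.1 cm [ 13.17 -12.81   0.69] deg [ 0.   0.  53.1] j6 1.0
```

>>> {"api": "carry_out", "payload": {
  "steps": [0,0,-5,0,0,0,1,0,0,-10,0,0,0,1,13.2,-12.8,-10,0,0,53,1,13.2,-12.8,-10,0,0,53,1,13.2,-12.8,-10,0,0,53,1,13.2,-12.8,-10,0,0,53,1,13.2,-12.8,-10,0,0,53,1,13.2,-12.8,-10,0,0,53,1,13.2,-12.8,-10,0,0,53,1,13.2,-12.8,-10,0,0,53,1]
}}

```text
time_s: 6.35
eef_pos: [0.3917, -0.2499, 0.1287]
tcp_rot: [0.878, 0.478, -0.0, -0.0]
wrist_force: [-0.4, 0.1, 0.7]
opening: 0.996
gripper_force: 0.0
```

```bash
python3 go.py 391.8,-250.3,22,-33.1
python3 - <<'E'
from bench import env
from h import *
d=env.get_image("top"); pickle.dump(d,open("top2.pkl","wb")); s=env.get_image("scene")
w=env.get_image("wrist")
im=np.hstack([cv2.resize(x["img"],(400,300)) for x in(d,s)]); 
cv2.imwrite("pics/c1.png",im[:,:,::-1])
E
```

```text
t 6.35 p [ 391.7 -249.9  128.7] psi -32.9 op 0.996 gf 0.0 wf [-0.4  0.1  0.7]
391.8,-250.3,22,-33.1 cm [-0.03  0.03 10.67] deg [-0.   0.   0.2] j6 1.0
```

View pics/c1.png

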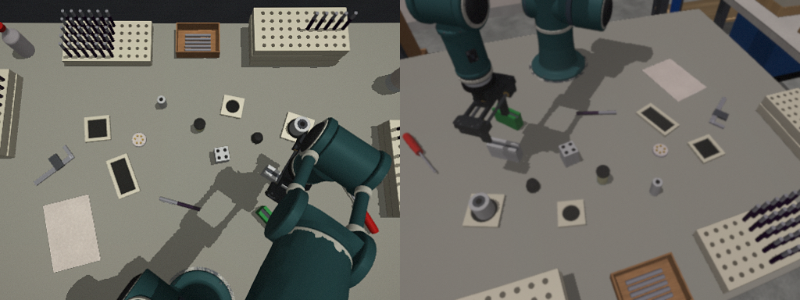

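The wide block stands in its nest (scene view, right half, at (485,207)). The gripper is over the grey long block and the green one is clear of it.

>>> {"api": "carry_out", "payload": {
  "steps": [0,0,4,0,0,0.2,1,0,0,8,0,0,0.2,1,0,0,9.8,0,0,0.2,1,0,0,10.7,0,0,0.2,1,0,0,10.7,0,0,0.2,1,0,0,10.7,0,0,0.2,-1,0,0,10.7,0,0,0.2,-1,0,0,10.7,0,0,0.2,-1,0,0,10.7,0,0,0.2,-1,0,0,10.7,0,0,0.2,-1],
  "force": 40
}}

```text
time_s: 7.75
eef_pos: [0.3916, -0.2499, 0.0218]
tcp_rot: [0.88, 0.476, 0.0, 0.0]
wrist_force: [-0.2, 0.1, -0.4]
opening: 0.46
gripper_force: 0.0
```

```bash
python3 go.py 460,0,130,-50 398,244.8,130,-68.4
```

```text
t 7.75 p [ 391.6 -249.9   21.8] psi -33.2 op 0.46 gf 0.0 wf [-0.2  0.1 -0.4]
460,0,130,-50 cm [ 24.66  -7.95 -10.82] deg [ 0.   0.  16.8] j6 50.0
398,244.8,130,-68.4 cm [ 41.75 -26.53 -10.82] deg [ 0.  -0.  35.2] j6 100.0
```

>>> {"api": "carry_out", "payload": {
  "steps": [0,0,0,0,0,0,-1,0,0,0,0,0,0,-1,0,0,0,0,0,0,-1,0,0,0,0,0,0,-1,0,0,-6,0,0,0,-1,0,0,-11,0,0,0,-1,24.7,-8,-11,0,0,16.8,-1,24.7,-8,-11,0,0,16.8,-1,24.7,-8,-11,0,0,16.8,-1,24.7,-8,-11,0,0,16.8,-1]
}}

```text
time_s: 9.0
eef_pos: [0.4539, -0.015, 0.1309]
tcp_rot: [0.94, 0.342, -0.001, -0.0]
wrist_force: [0.7, -0.8, -3.6]
opening: 0.361
gripper_force: 40.0
```

```bash
python3 go.py 398,244.8,132,-68.4
```

```text
t 9.0 p [453.9 -15.  130.9] psi -50.0 op 0.361 gf 40.0 wf [ 0.7 -0.8 -3.6]
398,244.8,132,-68.4 cm [ 12.41 -23.49  -0.1 ] deg [-0.1  0.1 18.4] j6 100.0
```

>>> {"api": "carry_out", "payload": {
  "steps": [11,-22.7,0,0,0,18.4,-1,11,-22.7,0,0,0,18.4,-1,11,-22.7,0,0,0,18.4,-1,11,-22.7,0,0,0,18.4,-1,11,-22.7,0,0,0,18.4,-1,11,-22.7,0,0,0,18.4,-1,11,-22.7,0,0,0,18.4,-1,11,-22.7,0,0,0,18.4,-1,11,-22.7,0,0,0,18.4,-1,11,-22.7,0,0,0,18.4,-1]
}}

```text
time_s: 10.25
eef_pos: [0.3936, 0.2271, 0.1317]
tcp_rot: [0.982, 0.187, 0.0, 0.0]
wrist_force: [-0.1, 0.3, -3.2]
opening: 0.361
gripper_force: 40.0
```

```bash
python3 go.py 398,244.8,27,-68.4
```

```text
t 10.25 p [393.6 227.1 131.7] psi -68.5 op 0.361 gf 40.0 wf [-0.1  0.3 -3.2]
398,244.8,27,-68.4 cm [ 1.06 -1.49 10.47] deg [ 0.  -0.  -0.1] j6 100.0
```

>>> {"api": "carry_out", "payload": {
  "steps": [1.1,-1.5,2,0,0,0,-1,1.1,-1.5,5,0,0,0,-1,1.1,-1.5,7,0,0,0,-1,1.1,-1.5,8,0,0,0,-1,1.1,-1.5,8,0,0,0,-1,1.1,-1.5,8,0,0,0,-1,1.1,-1.5,8,0,0,0,-1,1.1,-1.5,8,0,0,0,-1,1.1,-1.5,8,0,0,0,-1,1.1,-1.5,8,0,0,0,-1]
}}

```text
time_s: 11.5
eef_pos: [0.3981, 0.2457, 0.0518]
tcp_rot: [0.982, 0.188, 0.0, -0.0]
wrist_force: [0.0, -0.5, -2.9]
opening: 0.357
gripper_force: 40.0
```

```bash
python3 go.py 398,244.8,26.5,-68.4
```

```text
t 11.5 p [398.1 245.7  51.8] psi -68.4 op 0.357 gf 40.0 wf [ 0.  -0.5 -2.9]
398,244.8,26.5,-68.4 cm [-0.04  0.09  2.53] deg [-0. -0.  0.] j6 100.0
```

>>> {"api": "carry_out", "payload": {
  "steps": [0,0.1,1,0,0,0,-1,0,0.1,2,0,0,0,-1,0,0.1,2.5,0,0,0,-1,0,0.1,2.5,0,0,0,-1,0,0.1,2.5,0,0,0,-1,0,0.1,2.5,0,0,0,0.2,0,0.1,2.5,0,0,0,0.2,0,0.1,2.5,0,0,0,0.2,0,0.1,2.5,0,0,0,0.2,0,0.1,2.5,0,0,0,0.2]
}}

```text
time_s: 12.75
eef_pos: [0.3985, 0.2448, 0.0268]
tcp_rot: [0.982, 0.188, 0.0, -0.0]
wrist_force: [0.6, 0.2, 0.1]
opening: 0.601
gripper_force: 0.0
```

```bash
python3 go.py 640.3,117.8,130,0
```

```text
t 12.75 p [398.5 244.8  26.8] psi -68.4 op 0.601 gf 0.0 wf [0.6 0.2 0.1]
640.3,117.8,130,0 cm [ 17.8   20.72 -10.32] deg [  0.   -0.  -68.4] j6 10.0
```

>>> {"api": "carry_out", "payload": {
  "steps": [0,0,-5,0,0,0,0.2,0,0,-10.3,0,0,0,0.2,17.8,20.7,-10.3,0,0,-68.4,0.2,17.8,20.7,-10.3,0,0,-68.4,0.2,17.8,20.7,-10.3,0,0,-68.4,0.2,17.8,20.7,-10.3,0,0,-68.4,0.2,17.8,20.7,-10.3,0,0,-68.4,0.2,17.8,20.7,-10.3,0,0,-68.4,0.2,17.8,20.7,-10.3,0,0,-68.4,0.2,17.8,20.7,-10.3,0,0,-68.4,0.2]
}}

```text
time_s: 14.0
eef_pos: [0.6401, 0.1178, 0.1293]
tcp_rot: [0.707, 0.707, -0.0, -0.0]
wrist_force: [0.1, -0.9, 0.3]
opening: 0.599
gripper_force: 0.0
```

```bash
python3 go.py 640.3,117.8,22,0
```

```text
t 14.0 p [640.1 117.8 129.3] psi -0.0 op 0.599 gf 0.0 wf [ 0.1 -0.9  0.3]
640.3,117.8,22,0 cm [1.000e-02 3.000e-02 1.073e+01] deg [-0.  0. -0.] j6 10.0
```

>>> {"api": "carry_out", "payload": {
  "steps": [0,0,4,0,0,0,0.2,0,0,8,0,0,0,0.2,0,0,9.8,0,0,0,0.2,0,0,10.7,0,0,0,0.2,0,0,10.7,0,0,0,0.2,0,0,10.7,0,0,0,-1,0,0,10.7,0,0,0,-1,0,0,10.7,0,0,0,-1,0,0,10.7,0,0,0,-1,0,0,10.7,0,0,0,-1],
  "force": 30
}}

```text
time_s: 15.25
eef_pos: [0.6411, 0.1181, 0.0238]
tcp_rot: [0.707, 0.707, 0.001, 0.001]
wrist_force: [-0.0, -0.1, 4.7]
opening: 0.305
gripper_force: 30.0
```

```bash
python3 go.py 634.7,-117.2,130,0
```

```text
t 15.25 p [641.1 118.1  23.8] psi 0.0 op 0.305 gf 30.0 wf [-0.  -0.1  4.7]
634.7,-117.2,130,0 cm [-23.52  -0.63 -10.63] deg [ 0.1 -0.   0. ] j6 -10.0
```

>>> {"api": "carry_out", "payload": {
  "steps": [0,0,-5,0,0,0,-1,0,0,-10.6,0,0,0,-1,-23.5,-0.6,-10.6,0,0,0,-1,-23.5,-0.6,-10.6,0,0,0,-1,-23.5,-0.6,-10.6,0,0,0,-1,-23.5,-0.6,-10.6,0,0,0,-1,-23.5,-0.6,-10.6,0,0,0,-1,-23.5,-0.6,-10.6,0,0,0,-1,-23.5,-0.6,-10.6,0,0,0,-1,-23.5,-0.6,-10.6,0,0,0,-1]
}}

```text
time_s: 16.5
eef_pos: [0.6343, -0.1156, 0.1286]
tcp_rot: [0.706, 0.708, -0.0, -0.0]
wrist_force: [0.7, 0.8, -1.4]
opening: 0.307
gripper_force: 30.0
```

```bash
python3 go.py 634.7,-117.2,28.3,0
```

```text
t 16.5 p [ 634.3 -115.6  128.6] psi 0.1 op 0.307 gf 30.0 wf [ 0.7  0.8 -1.4]
634.7,-117.2,28.3,0 cm [-0.16  0.05 10.03] deg [-0.  -0.   0.1] j6 -10.0
```

>>> {"api": "carry_out", "payload": {
  "steps": [-0.2,0,4,0,0,0,-1,-0.2,0,7.5,0,0,0,-1,-0.2,0,9.2,0,0,0,-1,-0.2,0,10,0,0,0,-1,-0.2,0,10,0,0,0,-1,-0.2,0,10,0,0,0,-1,-0.2,0,10,0,0,0,0.2,-0.2,0,10,0,0,0,0.2,-0.2,0,10,0,0,0,0.2,-0.2,0,10,0,0,0,0.2]
}}

```text
time_s: 17.75
eef_pos: [0.6343, -0.1191, 0.0288]
tcp_rot: [0.707, 0.707, 0.0, 0.0]
wrist_force: [0.3, -1.3, -0.5]
opening: 0.605
gripper_force: 0.0
```

```bash
python3 go.py 463.5,-75.7,130,9.7
```

```text
t 17.75 p [ 634.3 -119.1   28.8] psi 0.0 op 0.605 gf 0.0 wf [ 0.3 -1.3 -0.5]
463.5,-75.7,130,9.7 cm [  4.35 -17.08 -10.12] deg [ 0.   0.  -9.7] j6 -19.0
```

>>> {"api": "carry_out", "payload": {
  "steps": [0,0,-5,0,0,0,0.2,0,0,-10.1,0,0,0,0.2,4.4,-17.1,-10.1,0,0,-9.7,0.9,4.4,-17.1,-10.1,0,0,-9.7,0.9,4.4,-17.1,-10.1,0,0,-9.7,0.9,4.4,-17.1,-10.1,0,0,-9.7,0.9,4.4,-17.1,-10.1,0,0,-9.7,0.9,4.4,-17.1,-10.1,0,0,-9.7,0.9,4.4,-17.1,-10.1,0,0,-9.7,0.9,4.4,-17.1,-10.1,0,0,-9.7,0.9]
}}

```text
time_s: 19.0
eef_pos: [0.4639, -0.0753, 0.1297]
tcp_rot: [0.645, 0.764, -0.0, -0.0]
wrist_force: [-0.3, -0.0, 0.2]
opening: 0.95
gripper_force: 0.0
```

```bash
python3 go.py 463.5,-75.7,22,9.7
```

```text
t 19.0 p [463.9 -75.3 129.7] psi 9.7 op 0.95 gf 0.0 wf [-0.3 -0.   0.2]
463.5,-75.7,22,9.7 cm [-0.03 -0.04 10.77] deg [-0. -0.  0.] j6 -19.0
```

>>> {"api": "carry_out", "payload": {
  "steps": [0,0,4,0,0,0,0.9,0,0,8,0,0,0,0.9,0,0,9.8,0,0,0,0.9,0,0,10.8,0,0,0,-1,0,0,10.8,0,0,0,-1,0,0,10.8,0,0,0,-1,0,0,10.8,0,0,0,-1,0,0,10.8,0,0,0,-1,0,0,10.8,0,0,0,-1,0,0,10.8,0,0,0,-1],
  "force": 35
}}

```text
time_s: 20.25
eef_pos: [0.4641, -0.0753, 0.0227]
tcp_rot: [0.645, 0.765, 0.0, 0.001]
wrist_force: [-1.0, -0.2, 6.5]
opening: 0.496
gripper_force: 35.0
```

```bash
python3 go.py 557.4,337.2,130,6
```

```text
t 20.25 p [464.1 -75.3  22.7] psi 9.7 op 0.496 gf 35.0 wf [-1.  -0.2  6.5]
557.4,337.2,130,6 cm [ 39.08  16.18 -10.73] deg [0.1 0.  3.7] j6 25.0
```

>>> {"api": "carry_out", "payload": {
  "steps": [0,0,-5,0,0,0,-1,0,0,-11,0,0,0,-1,39.1,16.2,-11,0,0,3.7,-1,39.1,16.2,-11,0,0,3.7,-1,39.1,16.2,-11,0,0,3.7,-1,39.1,16.2,-11,0,0,3.7,-1,39.1,16.2,-11,0,0,3.7,-1,39.1,16.2,-11,0,0,3.7,-1,39.1,16.2,-11,0,0,3.7,-1,39.1,16.2,-11,0,0,3.7,-1]
}}

```text
time_s: 21.5
eef_pos: [0.5566, 0.3408, 0.1306]
tcp_rot: [0.668, 0.745, -0.0, -0.0]
wrist_force: [-0.5, -0.8, -2.9]
opening: 0.499
gripper_force: 35.0
```

```bash
python3 go.py 557.4,337.2,27,6
```

```text
t 21.5 p [556.6 340.8 130.6] psi 6.2 op 0.499 gf 35.0 wf [-0.5 -0.8 -2.9]
557.4,337.2,27,6 cm [-0.38  0.05 10.36] deg [-0.  -0.   0.2] j6 25.0
```

>>> {"api": "carry_out", "payload": {
  "steps": [-0.1,0,4,0,0,0,-1,-0.1,0,7.5,0,0,0,-1,-0.1,0,9.4,0,0,0,-1,-0.1,0,10.3,0,0,0,-1,-0.1,0,10.3,0,0,0,-1,-0.1,0,10.3,0,0,0,-1,-0.1,0,10.3,0,0,0,0.9,-0.1,0,10.3,0,0,0,0.9,-0.1,0,10.3,0,0,0,0.9,-0.1,0,10.3,0,0,0,0.9]
}}

```text
time_s: 22.75
eef_pos: [0.5571, 0.3367, 0.029]
tcp_rot: [0.669, 0.743, 0.0, 0.0]
wrist_force: [-0.2, 0.7, 0.7]
opening: 0.929
gripper_force: 0.0
```

```bash
python3 go.py 217,640,240,71
```

```text
t 22.75 p [557.1 336.7  29. ] psi 6.0 op 0.929 gf 0.0 wf [-0.2  0.7  0.7]
217,640,240,71 cm [ 33.73 -30.64 -21.11] deg [  0.   0. -65.] j6 0.0
```

Retract to the start pose and check.

>>> {"api": "carry_out", "payload": {
  "steps": [0,0,-5,0,0,0,0.9,0,0,-11,0,0,0,0.9,33.7,-30.6,-21,0,0,-65,0.9,33.7,-30.6,-21,0,0,-65,0.9,33.7,-30.6,-21,0,0,-65,0.9,33.7,-30.6,-21,0,0,-65,0.9,33.7,-30.6,-21,0,0,-65,0.9,33.7,-30.6,-21,0,0,-65,0.9,33.7,-30.6,-21,0,0,-65,0.9,33.7,-30.6,-21,0,0,-65,0.9]
}}

```text
time_s: 24.0
eef_pos: [0.2145, 0.6419, 0.2398]
tcp_rot: [0.163, 0.987, 0.001, -0.0]
wrist_force: [-0.1, 1.1, -0.0]
opening: 0.948
gripper_force: 0.0
```

```bash
python3 - <<'E'
from bench import env
from h import *
d=env.get_image("top"); H,W=d["depth"].shape
cv2.imwrite("pics/end.png",cv2.resize(d["img"][:,:,::-1],(800,600)))
vv,uu=np.mgrid[:H,:W]; px=np.c_[uu.ravel(),vv.ravel()]
P=bydepth(d,px).reshape(H,W,3); ok=d["depth"]>0
for n,(x,y),z in[("wide",(557.1,-333.5),.06),("narrow",(634.7,-117.2),.06),("square",(557.4,337.2),.06),("long",(398,244.8),.06),("jar",(561,-5),.054),("loupe",(522.8,-195.4),.03)]:
    m=ok&(abs(P[:,:,2]-z)<.012)&(np.hypot(P[:,:,0]-x/1e3,P[:,:,1]-y/1e3)<.065)
    q=np.c_[uu[m],vv[m]]; print(n,x,y,"z",np.round(np.median(P[m][:,2]),4),rect(onplane(d,q,z)) if len(q) else None)
E
```

```text
wide 557.1 -333.5 z 0.0597 (array([ 557.5, -328.8]), array([54.8, 50. ]), -45.9)
narrow 634.7 -117.2 z 0.0597 (array([ 633.1, -118. ]), array([29. , 25.1]), -1.0)
square 557.4 337.2 z 0.0603 (array([556.8, 334.2]), array([49.3, 47.1]), -86.2)
long 398 244.8 z 0.059 (array([397.2, 242.7]), array([93.2, 34.8]), 22.5)
jar 561 -5 z 0.054 (array([561.,  -5.]), array([36., 35.]), 0.0)
loupe 522.8 -195.4 z 0.0287 (array([ 522.8, -194.2]), array([33.2, 31.2]), 90.0)
```

View pics/end.png

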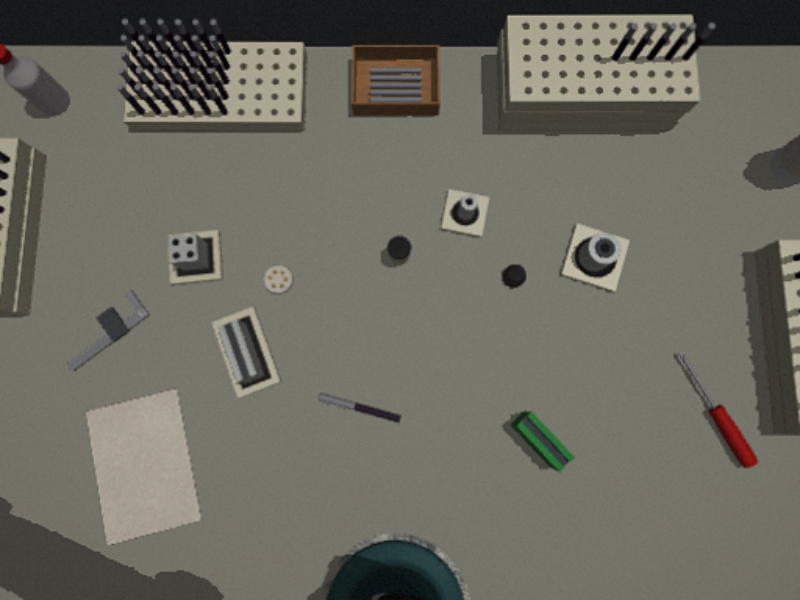

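All four blocks are in their own recesses: wide (600,250), narrow (467,207), square (188,250) and long (243,348). Tops are at about 60 mm, so each is fully down, and all are within 5 mm of centre and aligned. The jar and loupe have not moved.

```bash
python3 -c "
from bench import env
print(env.close_job())"
```

```text
the job is handed in; nothing more can be done
None
```

The job is handed in with all four blocks seated in their own nests (within about 5 mm of centre by the last camera check) and the jar and loupe undisturbed; the hand-in returned no verdict.

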